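# Snap the upholstery pull handle onto the bench staple

### The job

Get the pull handle ready for stretching the leather cover: take the one whose frame is closed by a sprung gate, push the gate against one leg of the closed steel staple on the bench (not the open J-shaped bracket), and let it snap shut behind that leg. Leave the handle lying flat on the bench, with the leg inside the frame and the gate fully shut.

Things in the scene. Friction and masses are not known exactly. Their poses are not given: they have to be found in the camera images.
- puller: Pull handle, 0.25 kg, lying flat; sizes in mm. Wooden grip 24 wide, 26 high, x -55 to 45. Origin: underside of the grip, on its axis; +x along it to the gate, z up. Then a thin neck and a flat steel frame, 12 high, 68 wide: back bar to x 76, side bars with inner faces at y +24 and -24, gate across x 146, ends at x 156 (lip narrows mouth to y -18). Look-alikes: an open hook, a round ring.
- gate (a joint): Sprung gate of the puller's frame (rad): dark bar 7 mm thick, hinged on the +y side bar. 0 = shut; swings only inwards, towards the handle, to 1.4, and springs shut. A leg pushes it open with 1 to 5 N; it snaps shut behind the leg once that is deep inside: puller x below 100 mm for a leg at y 0, below 86 mm at worst.
- leg_left (a point): Foot (on the axis, at bench height) of one leg of the closed staple fixed on the bench: an upside-down U of 8 mm round steel bar, 74 mm high, on a black plate (110 by 50, 1 thick). y axis: along the staple from the right to the left leg, 70 mm between axes; x axis: square to the staple, roughly away from the robot; z up. The frame goes over either leg.
- leg_right (a point): Foot of the other leg of the staple, 70 mm along -y from leg_left; same axes.
There are look-alikes about, which are no part of the job. There is more than one size of the part that bears leg_left; the job needs the largest.

How it is judged:
By the outcome, as a careful person would: the job done as asked, in the order asked, and still so for the second after the job is handed in, with the robot touching nothing.
It also fails if it takes over 48 s, if anything falls off the work surface, if the arm or the gripper's body presses on something with over 40 N, if the wrist force passes 120 N, or if a joint passes its speed limit or range.

### The arm

A 6-joint arm with a two-finger parallel gripper is mounted at the origin on the work surface. World frame = base frame: x ahead of the robot, y to its left, z up, the work surface at z = 0. Lengths are in mm, angles in degrees, forces in N, time in s.
With the tool pointing down it reaches from about 350 to 850 mm from the base axis. Payload 8.1 kg.
Tool frame: the origin (TCP) lies between the finger pads; the fingertips stand ahead of it and the grasp point (between the pads) lies 2 mm behind it (nose_length is the z of the fingertips in the tool frame, in mm); z points along the fingers, y is the direction in which the jaws open and shut (so a half turn about z gives the same grasp; the last joint's range is limited). The gripper opens to 85 mm and grips with 20 to 120 N. Pads are 22 mm wide; open, the fingers measure 114 mm over their backs; the gripper's body (76 mm by 85 mm) begins 54 mm behind the grasp point. The pads swing forward as they close: fully open they stand 13 mm farther back than shut.
Start: joints at [69.018, 7.471, 85.268, -0, 87.261, -4.893], TCP at [166.253, 576.511, 248.292] pointing down, gripper open.
Joint ranges: [-169.43, 169.43], [-51.17, 129.36], [1.28, 143.12], [-76.62, 256.62], [0, 156.53], [-152.29, 152.29]. Speed limits (degrees/s): [136.94, 136.94, 159.86, 180, 180, 180].

### API

Orientations are given as [roll, pitch, yaw] about the fixed x, y, z axes, in that order (R = Rz(yaw) Ry(pitch) Rx(roll)).
In Python, from bench import * gives the robot as it stands.
- The arm moves only by the tool jog_arm, never from a script. Its argument "plan" is a list of rows, each a list of 3 entries, a list of its own where there are three numbers: the turn, a rotation vector about the tool's x, y, z in degrees, then the shift along the tool's x, y, z in m, then the gripper's target within -1 to 1 (fully open at 1, half-way at 0, shut at -1). A call has 1 to 12 rows; each row is the pose to reach, as a shift and turn from the pose commanded when the call began, along the tool's axes at that moment; what a row does not reach only later rows make up. A row lasts 1/8 s, in which the tool goes at most 62.5 mm and 10.7 degrees, less where a joint would pass 70% of its speed; a pose out of reach is approached as far as the arm can. A call with a gripper value outside its range is refused whole. The fingers move at their own pace and stop on an object; "force" is the grip in N (left out, the last holds). Time passes only in rows, so rows that repeat a pose let the fingers close. It gives the time, the measured TCP pose, the force and the opening at its end, in the units of the state.
- sense(): the state, without advancing time (a new reading comes with each control period).
- snapshot(name): name is "side" or "top" or "wrist"; returns (picture, depth): 480x640x3 uint8, blue, green, red; 480x640 float32, mm along the optical axis (not along the pixel's ray), 0 where there is no reading.
- camera_info(name): a dict with "fov_y" (degrees; the focal length in pixels is half the picture's height over the tangent of half this angle, whatever the lens; pixels are square), "cx", "cy" (the principal point, pixels), "origin" and "orientation" of the camera in the world. Camera axes: x right, y down, z forward; pixel columns grow to the right and rows downward; lengths in mm; the calibration is good to about 2 mm. A picture is of the moment at which its call begins: read the wrist's pose just before it. camera_info takes no time and is no camera call; for the wrist camera it gives the pose at the moment of the call.
- hand_in(): hands the job in, once; it reports no verdict.
The state is a dict: "time": time; "joint_pos": joint angles; "qd": joint speeds; "joint_efforts": joint torques, N m; "tool_pos": TCP position; "tcp_rot": TCP orientation; "ft_force": force on the tool from outside, world axes, zero at the start; "wrist_torque": the same for the moment, N m; "finger_gap": finger opening in mm.
Only numpy, scipy, OpenCV 4.12 (cv2) and the standard library are available. Lean on these libraries where they do the work, as an engineer would, in place of code of your own. Each camera call takes 0.05 s, during which the arm holds its last target.

## Working session

There is one attempt and no reset: what is moved stays moved. The work goes in short steps, Python scripts to look and compute and a tool call to move; the robot and the scene stay as the last step left them, time stands still between calls to the robot, and variables do not carry over. Pictures are saved under pics/ and viewed, and the job is handed in when it is done.

Besides the shell and the picture viewer there is one more tool, called after "Request:" as name(argument=value, ...), one argument or row to a line, values as JSON. jog_arm: Moves the arm, as the interface text tells. Its arguments: {"type":"object","properties":{"plan":{"type":"array","items":{"type":"array"}},"force":{"type":"number"}},"required":["plan"]}

```bash
ls; mkdir -p pics
python3 - <<'E'
from bench import *
import cv2,numpy as np
print(sense())
for n in ["side","top","wrist"]:
    print(n,camera_info(n))
    p,d=snapshot(n)
    cv2.imwrite(f"pics/{n}0.png",p); np.save(f"pics/{n}0.npy",d)
E
```

```text
pics
{'time': 0.0, 'joint_pos': array([ 6.90191904e+01,  7.51468712e+00,  8.53319343e+01,  3.51572121e-05,
        8.72608029e+01, -4.89281096e+00]), 'qd': array([-0.01712025, -0.03214016, -0.07615485, -0.08374974, -0.0571386 ,
       -0.07805206]), 'joint_efforts': array([ 2.19685317e-03, -5.69389093e+01, -5.00555205e+01, -2.36583146e-04,
        1.45594400e-02,  2.39296092e-06]), 'tool_pos': array([166.05244853, 576.01014616, 247.22334234]), 'tcp_rot': array([-1.79892970e+02, -9.19741139e-03,  1.63911991e+02]), 'ft_force': array([-0.31113305,  0.15251536, -0.58326459]), 'wrist_torque': array([ 0.01740986, -0.06995198,  0.01713858]), 'finger_gap': 85.44333005477205}
side {'fov_y': 48.29817899076232, 'cx': 327.35586169346044, 'cy': 240.04850820024262, 'origin': array([  95.3217484 , -494.90296339,  745.50842609]), 'orientation': array([-134.34316193,    0.71881905,  -40.08248476])}
top {'fov_y': 45.15809823074703, 'cx': 308.3509295681836, 'cy': 236.7786458587353, 'origin': array([ 347.83045205,   85.32907882, 1180.86842946]), 'orientation': array([-170.23248076,   -1.08595272,  -88.87817455])}
wrist {'fov_y': 70.73832835596447, 'cx': 317.43170329443114, 'cy': 235.6829323034554, 'origin': array([ 91.71111492, 598.50091062, 372.56439949]), 'orientation': array([162.45671947,   0.17722277,  73.92869428])}
```

View pics/top0.png

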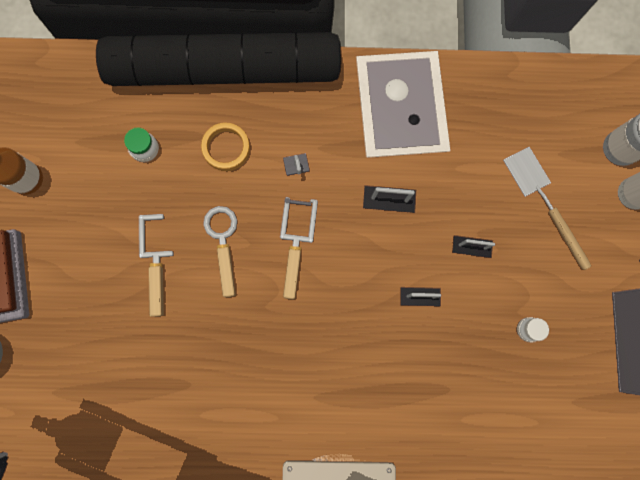

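View pics/side0.png

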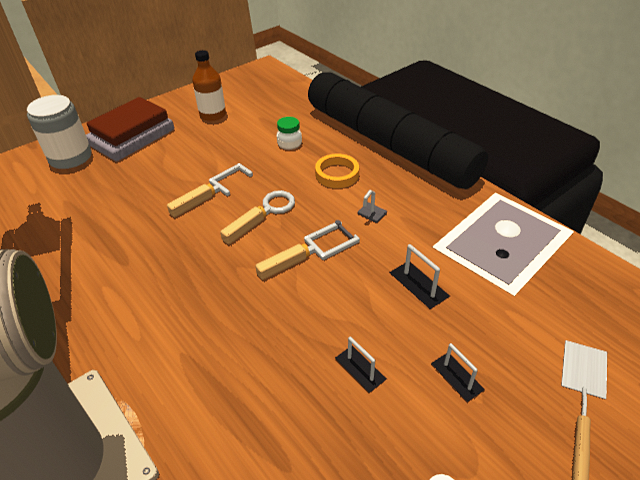

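The top view (px) shows three handles:
- open hook at (155,265)
- round ring at (225,250)
- frame with a dark bar across its end at (298,235)

It also shows three closed staples at (390,199), (473,246) and (421,297), with (390,199) looking largest, and the J bracket at (297,165). I choose the handle at (298,235) and the staple at (390,199), and will check both in one crop.

```bash
cat > h.py <<'E'
from bench import *
import cv2,numpy as np
from scipy.spatial.transform import Rotation as R
def cam(n):
    c=camera_info(n); f=240/np.tan(np.radians(c["fov_y"]/2))
    return c,f,R.from_euler("xyz",c["orientation"],degrees=True).as_matrix()
def ray(C,uv,z):
    c,f,M=C; uv=np.atleast_2d(uv).astype(float)
    d=np.c_[(uv[:,0]-c["cx"])/f,(uv[:,1]-c["cy"])/f,np.ones(len(uv))]@M.T
    o=c["origin"]; return o+d*((z-o[2])/d[:,2])[:,None]
def proj(C,P):
    c,f,M=C; q=(np.atleast_2d(P)-c["origin"])@M
    return np.c_[q[:,0]/q[:,2]*f+c["cx"],q[:,1]/q[:,2]*f+c["cy"]]
E
python3 - <<'E'
from h import *
p=cv2.imread("pics/top0.png")
cv2.imwrite("pics/crop1.png",cv2.resize(p[140:310,265:505],None,fx=3.3,fy=3.3,interpolation=cv2.INTER_CUBIC))
C=cam("top")
for n,u,z in [("handle base",(291,297),13),("neck",(297,243),13),("gate",(299,203),10),("plate",(389,199),1),("p2",(473,246),1),("p3",(421,297),1)]:
    print(n,ray(C,u,z)[0].round(1))
hsv=cv2.cvtColor(p,cv2.COLOR_BGR2HSV)
m=((hsv[...,2]<45)).astype(np.uint8); m[:110]=0
for c in cv2.findContours(m,0,2)[0]:
    if cv2.contourArea(c)>200:
        r=cv2.minAreaRect(c); b=ray(C,cv2.boxPoints(r),1); 
        if r[0][1]<320 and 340<r[0][0]<510:
            print(r, b.mean(0).round(1),np.linalg.norm(b[1]-b[0]),np.linalg.norm(b[2]-b[1]),b[:,:2].round(1).tolist())
E
```

```text
handle base [425.3  99.7  13. ]
neck [535.8  90.1  13. ]
gate [620.6  87.9  10. ]
plate [ 635.9 -101.2    1. ]
p2 [ 539.7 -275.9    1. ]
p3 [ 431.7 -165.9    1. ]
((471.9889831542969, 246.57334899902344), (38.4201774597168, 15.18017292022705), 8.530765533447266) [ 538.5 -273.8    1. ] 32.21933489970904 79.94948854675287 [[527.7, -231.5], [559.5, -237.0], [549.3, -316.2], [517.6, -310.5]]
```

View pics/crop1.png

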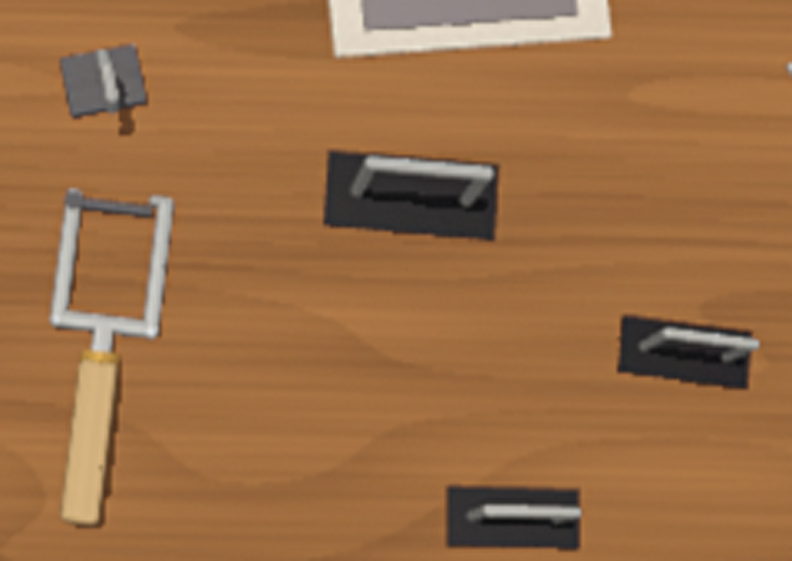

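The crop confirms it. The left handle has a closed frame with a dark gate bar, hinged at the left (+y) corner around crop (75,198). The staple at crop (410,195) has the largest plate. Next I measure both from the top view.

Run:
```python
from h import *
C=cam("top")
f=lambda L:np.array(L)/3.3+[265,140]-0.35
b=ray(C,f([(329,151),(497,165),(494,240),(325,224)]),1)
print(b.round(1)[:,:2].tolist(), b.mean(0), [np.linalg.norm(b[i]-b[(i+1)%4]).round(1) for i in range(4)])
ft=ray(C,f([(358,193),(467,203)]),1); print("feet",ft)
t=ray(C,f([(369,161),(491,173)]),70); print("top",t)
d=b[0]-b[1]+b[3]-b[2]; print("staple yaw",np.degrees(np.arctan2(-d[0],d[1])))
# handle
g=ray(C,f([(81,522),(101,355)]),20); print("grip",g)
fr=ray(C,f([(74,190),(166,200),(155,334),(53,325)]),12); print("frame",fr)
m=(fr[0]+fr[1])/2-(fr[2]+fr[3])/2; print(np.degrees(np.arctan2(m[1],m[0])))
p=cv2.imread("pics/top0.png"); hsv=cv2.cvtColor(p,cv2.COLOR_BGR2HSV)
s=hsv[240:305,275:310]; print(hsv[280,291],hsv[280,320])
m=cv2.inRange(hsv,(10,60,170),(30,160,255)); m2=np.zeros_like(m); m2[240:305,275:310]=m[240:305,275:310]
c=max(cv2.findContours(m2,0,2)[0],key=cv2.contourArea); r=cv2.minAreaRect(c); bb=ray(C,cv2.boxPoints(r),22); print(r,bb[:,:2].round(1).tolist(),bb.mean(0))
e=max([(bb[1]-bb[0]),(bb[2]-bb[1])],key=np.linalg.norm); print(np.degrees(np.arctan2(e[1],e[0])))
s=sense(); M=R.from_euler("xyz",s["tcp_rot"],degrees=True).as_matrix(); print(M.round(3)); print("target 480,96 in tool", M.T@(np.array([480,96,220])-s["tool_pos"]))
```

```text
[[664.1, -49.1], [657.5, -156.8], [608.4, -154.3], [616.2, -46.7]] [ 636.55094224 -101.74282885    1.        ] [np.float64(107.9), np.float64(49.2), np.float64(107.9), np.float64(47.9)]
feet [[ 636.95602126  -67.70252795    1.        ]
 [ 632.09257948 -137.34399455    1.        ]]
top [[ 639.98799547  -65.37887314   70.        ]
 [ 634.35133259 -138.98949261   70.        ]]
staple yaw -3.8331091438704226
grip [[423.12322379 103.18719906  20.        ]
 [525.93082311  93.45323123  20.        ]]
frame [[631.86856846 112.96842717  12.        ]
 [626.80457728  54.90359616  12.        ]
 [541.12597837  60.23962513  12.        ]
 [545.35780765 123.79310964  12.        ]]
-5.361748743361322
[ 18 102 212] [ 14 154 159]
((291.68463134765625, 271.5231018066406), (10.915056228637695, 51.970550537109375), 7.125016689300537) [[425.1, 115.5], [529.8, 105.2], [527.5, 83.2], [422.9, 93.8]] [476.33547082  99.43422274  22.        ]
-5.599769137616827
[[-0.961  0.277 -0.001]
 [ 0.277  0.961 -0.001]
 [ 0.    -0.001 -1.   ]]
target 480,96 in tool [-434.68197283 -374.31821364   27.93931495]
```

Request:
jog_arm(
  plan=[
    [[0,0,-1],[-0.022,-0.019,0.005],1],
    [[0,0,-2],[-0.062,-0.052,0.015],1],
    [[0,0,-3],[-0.104,-0.087,0.025],1],
    [[0,0,-4],[-0.147,-0.122,0.035],1],
    [[0,0,-5],[-0.19,-0.158,0.045],1],
    [[0,0,-6],[-0.233,-0.194,0.055],1],
    [[0,0,-7],[-0.276,-0.23,0.065],1],
    [[0,0,-8],[-0.319,-0.265,0.075],1],
    [[0,0,-9],[-0.362,-0.301,0.085],1],
    [[0,0,-10],[-0.405,-0.337,0.092],1],
    [[0,0,-10.6],[-0.435,-0.362,0.098],1],
    [[0,0,-10.6],[-0.4446,-0.37,0.1],1],
  ],
)

```text
time: 1.65
tool_pos: [491.4, 95.9, 147.6]
tcp_rot: [-180.0, -0.1, 174.4]
ft_force: [-0.6, 0.3, 0.1]
finger_gap: 85.3
```

Run:
```python
from h import *
s=sense(); print(s["tool_pos"],s["tcp_rot"],s["time"])
C=cam("wrist"); p,d=snapshot("wrist"); cv2.imwrite("pics/w1.png",p); 
import pickle; pickle.dump(C,open("w1.pkl","wb"))
try: print(nose_length)
except Exception as e: print(e)
```

```text
[491.35702523  95.8685189  147.61144641] [-1.79974716e+02 -5.69149946e-02  1.74355717e+02] 1.65
17.0
```

View pics/w1.png

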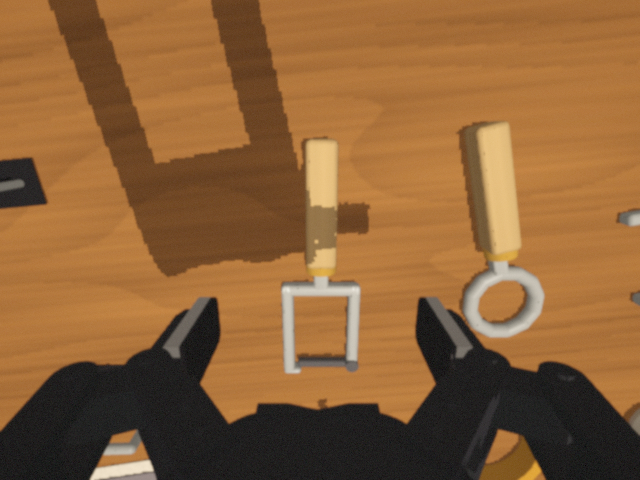

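The wrist view shows the handle upright in the picture: grip from (321,140) to (320,272), frame corners near (285,370) and (356,368), gate dark at (325,363) with its hinge at right (the +y side). The ring handle is clear at (495,190).

Run:
```python
from h import *
import pickle; C=pickle.load(open("w1.pkl","rb")); p=cv2.imread("pics/w1.png")
print("grip ends top",ray(C,[(321.5,139),(320,275)],26).round(1).tolist())
print("sides near x mid",ray(C,[(306,205),(337,205),(308,270),(334,270)],15).round(1).tolist())
print("frame tip",ray(C,[(285,372),(352,371),(282.5,285),(359.5,285)],12).round(1).tolist())
s=sense(); print(s["tool_pos"],s["tcp_rot"])
```

```text
grip ends top [[421.2, 106.1, 26.0], [524.5, 95.1, 26.0]]
sides near x mid [[469.4, 89.5, 15.0], [471.8, 113.5, 15.0], [524.0, 85.3, 15.0], [526.1, 106.6, 15.0]]
frame tip [[625.0, 52.9, 12.0], [629.9, 114.8, 12.0], [536.9, 62.0, 12.0], [543.2, 127.0, 12.0]]
[491.5031789   95.81368051 147.60149174] [-1.79962288e+02 -4.47961274e-02  1.74372672e+02]
```

Request:
jog_arm(
  plan=[
    [[0,0,-0.5],[0,0.003,0.03],1],
    [[0,0,-0.5],[0,0.003,0.075],1],
    [[0,0,-0.5],[0,0.003,0.11],1],
    [[0,0,-0.5],[0,0.003,0.122],1],
    [[0,0,-0.5],[0,0.003,0.127],1],
    [[0,0,-0.5],[0,0.003,0.127],-1],
    [[0,0,-0.5],[0,0.003,0.127],-1],
    [[0,0,-0.5],[0,0.003,0.127],-1],
    [[0,0,-0.5],[0,0.003,0.127],-1],
    [[0,0,-0.5],[0,0.003,0.127],-1],
    [[0,0,-0.5],[0,0.003,0.127],-1],
  ],
  force=60,
)

```text
time: 3.08
tool_pos: [492.1, 100.8, 22.4]
tcp_rot: [180.0, 0.1, 175.0]
ft_force: [-1.0, -0.7, 6.3]
finger_gap: 22.8
```

Request:
jog_arm(
  plan=[
    [[0,0,0],[0,0,-0.005],-1],
    [[0,0,0],[0.005,0,-0.02],-1],
    [[0,0,0],[0.02,0,-0.05],-1],
    [[0,0,0],[0.04,0,-0.07],-1],
    [[0,0,0],[0.05,0,-0.08],-1],
    [[0,0,0],[0.05,0,-0.08],-1],
    [[0,0,0],[0.05,0,-0.08],-1],
  ],
)

```text
time: 3.95
tool_pos: [441.2, 105.0, 100.7]
tcp_rot: [-180.0, -0.0, 175.0]
ft_force: [0.8, -0.4, -2.3]
finger_gap: 22.8
```

Run:
```python
from h import *
s=sense(); print(s["tool_pos"],s["tcp_rot"],s["ft_force"],s["wrist_torque"],s["finger_gap"])
import pickle
C=cam("wrist"); pickle.dump(C,open("w2.pkl","wb")); p,d=snapshot("wrist"); q,_=snapshot("side"); cv2.imwrite("pics/w2.png",p); cv2.imwrite("pics/s2.png",q)
cv2.imwrite("pics/c2.png",np.hstack([p[::1,100:540],cv2.resize(q[100:400,200:480],None,fx=1.285,fy=1.6)])[:, :800])
```

```text
[441.21782768 105.03679933 100.7244844 ] [-1.79990689e+02 -3.70511257e-02  1.75008746e+02] [ 0.77418657 -0.39177881 -2.25391759] [ 0.03877591  0.18246968 -0.01142026] 22.766965578013558
```

View pics/w2.png

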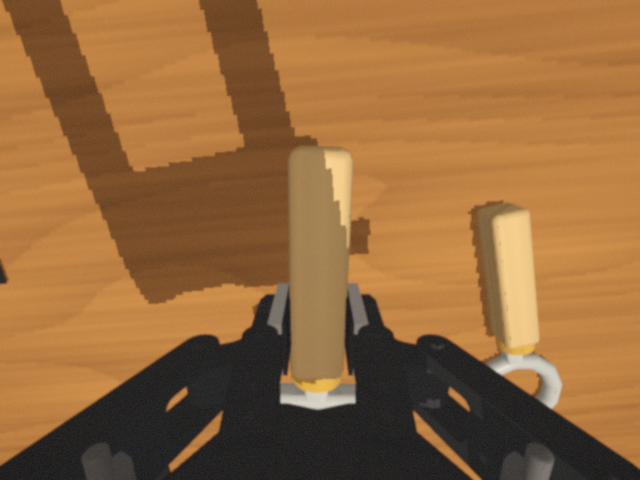

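View pics/s2.png

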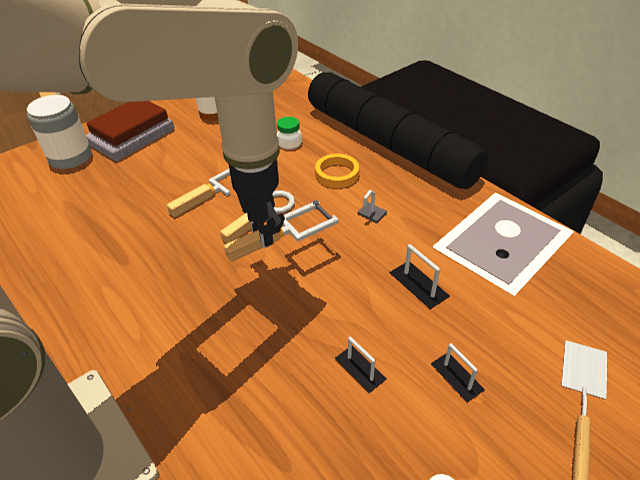

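Run:
```python
from h import *
import pickle; C=pickle.load(open("w2.pkl","rb"))
s=sense();t=s["tool_pos"]
for z in (100,104): print(ray(C,[(320.5,148),(316.5,380)],z).round(1).tolist())
ax=ray(C,[(290,200),(350.5,200),(292.5,350),(343.5,350)],90); print(ax.round(1).tolist())
a=(ax[0]+ax[1])/2;b=(ax[2]+ax[3])/2; print(a,b,np.degrees(np.arctan2(b[1]-a[1],b[0]-a[0])))
# top view frame
C=cam("top"); p,_=snapshot("top"); cv2.imwrite("pics/t2.png",cv2.resize(p[130:300,240:440],None,fx=3.5,fy=3.5,interpolation=cv2.INTER_CUBIC))
```

```text
[[370.7, 113.0, 100.0], [471.7, 102.6, 100.0]]
[[370.5, 113.0, 104.0], [468.3, 103.0, 104.0]]
[[390.6, 98.9, 90.0], [392.8, 123.5, 90.0], [462.2, 92.1, 90.0], [464.3, 116.0, 90.0]]
[391.71487042 111.16490097  90.        ] [463.22388472 104.055829    90.        ] -5.677407677045132
```

View pics/t2.png

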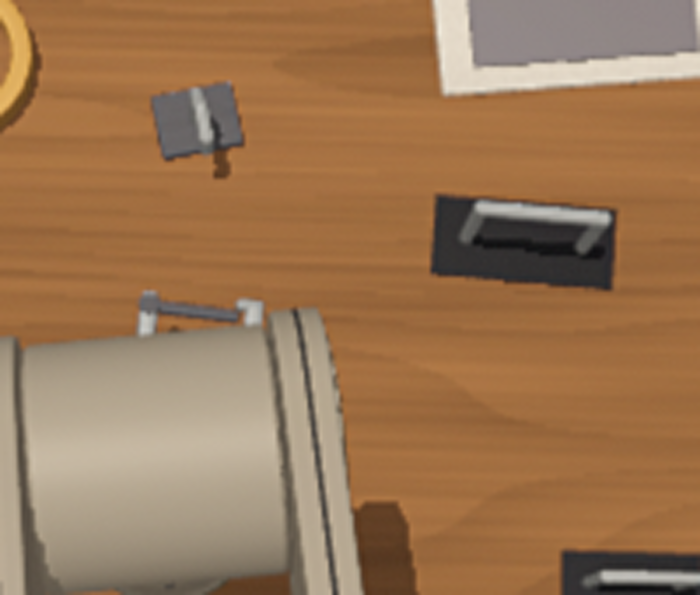

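Request:
jog_arm(
  plan=[
    [[0,0,-0.2],[-0.003,-0.015,0],-1],
    [[0,0,-0.5],[-0.01,-0.05,0],-1],
    [[0,0,-1],[-0.02,-0.1,0.01],-1],
    [[0,0,-1.2],[-0.028,-0.14,0.03],-1],
    [[0,0,-1.2],[-0.03,-0.152,0.055],-1],
    [[0,0,-1.2],[-0.03,-0.154,0.068],-1],
    [[0,0,-1.2],[-0.03,-0.154,0.07],-1],
    [[0,0,-1.2],[-0.03,-0.154,0.07],-1],
  ],
)

```text
time: 5.1
tool_pos: [458.2, -50.4, 31.8]
tcp_rot: [180.0, 0.0, 176.3]
ft_force: [0.4, -0.2, -3.0]
finger_gap: 22.9
```

Run:
```python
from h import *
s=sense(); print(s["tool_pos"],s["tcp_rot"],s["ft_force"],s["finger_gap"])
p,d=snapshot("top"); q,_=snapshot("side"); np.save("d3.npy",d)
cv2.imwrite("pics/t3f.png",p); cv2.imwrite("pics/s3f.png",q)
cv2.imwrite("pics/t3.png",cv2.resize(p[140:300,290:450],None,fx=3.6,fy=3.6,interpolation=cv2.INTER_CUBIC))
cv2.imwrite("pics/s3.png",cv2.resize(q[200:340,270:460],None,fx=4,fy=4,interpolation=cv2.INTER_CUBIC))
```

```text
[458.21869277 -50.3992436   31.76959162] [1.79995138e+02 2.61641958e-02 1.76262450e+02] [ 0.40010266 -0.15241924 -3.03246735] 22.925198940801675
```

View pics/t3.png

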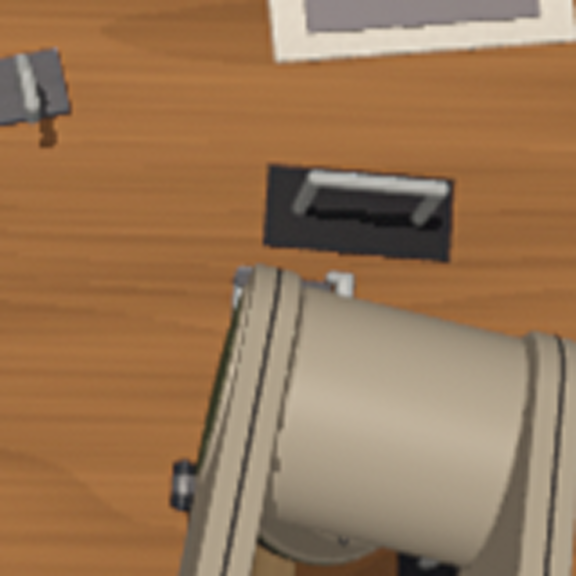

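View pics/s3.png

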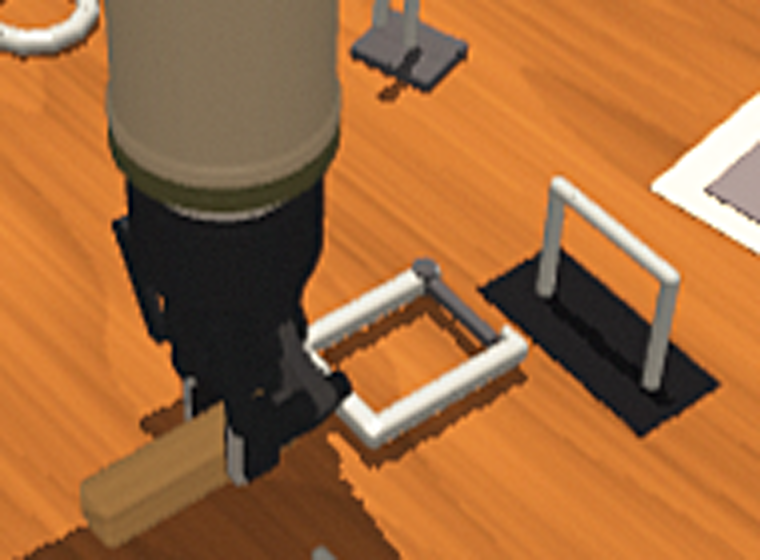

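The top view shows the frame tip just short of the plate, with the left corner at crop (245,272) and the right at (345,280). The side view shows the frame hovering level, in front of the left leg at crop (547,290).

Run:
```python
from h import *
T=cam("top");S=cam("side")
t=lambda L:np.array(L)/3.6+[290,140]-.36
u=lambda L:np.array(L)/4+[270,200]-.37
print("top: tips",ray(T,t([(235,267),(353,273)]),21).round(1).tolist())
print("top feet",ray(T,t([(301,212),(421,220)]),1).round(1).tolist())
print("side feet",ray(S,u([(546,297),(651,389)]),1).round(1).tolist())
print("side tips z21 hinge,lip outer",ray(S,u([(430,262),(523,335)]),21).round(1).tolist())
print("side back corner top",ray(S,u([(372,432)]),21).round(1).tolist(), ray(S,u([(527,345)]),15).round(1).tolist())
for n,o in(("asm",(443.3,-49.4)),):
  a=np.radians(-4.3); M=np.array([[np.cos(a),-np.sin(a)],[np.sin(a),np.cos(a)]])
  for q in [(156,34),(156,-34),(66,-34),(146,0)]:
    P=np.r_[np.array(o)+M@q,21]; print(q,P.round(1), (proj(T,P)[0]-[290,140]+.36)*3.6, (proj(S,P)[0]-[270,200]+.37)*4)
```

```text
top: tips [[598.0, -27.6, 21.0], [596.1, -95.2, 21.0]]
top feet [[636.1, -67.9, 1.0], [633.0, -138.2, 1.0]]
side feet [[631.8, -71.1, 1.0], [627.3, -140.2, 1.0]]
side tips z21 hinge,lip outer [[592.6, -32.5, 21.0], [593.1, -91.6, 21.0]]
side back corner top [[504.8, -88.1, 21.0]] [[594.4, -93.6, 15.0]]
(156, 34) [601.4 -27.2  21. ] [234.36226565 261.23051587] [435.73923287 246.58885346]
(156, -34) [596.3 -95.   21. ] [352.72819483 272.70002746] [533.4373755 335.7976199]
(66, -34) [506.6 -88.3  21. ] [341.39946466 428.11572047] [375.30901767 430.15620472]
(146, 0) [588.9 -60.3  21. ] [292.22007389 284.02834812] [466.76555055 300.00387157]
```

Request:
jog_arm(
  plan=[
    [[0,0,0],[0,-0.002,0.003],-1],
    [[0,0,0],[-0.008,-0.002,0.005],-1],
    [[0,0,0],[-0.016,-0.002,0.005],-1],
    [[0,0,0],[-0.024,-0.002,0.005],-1],
    [[0,0,0],[-0.03,-0.002,0.005],-1],
    [[0,0,0],[-0.036,-0.002,0.005],-1],
    [[0,0,0],[-0.042,-0.002,0.005],-1],
    [[0,0,0],[-0.048,-0.002,0.005],-1],
    [[0,0,0],[-0.054,-0.002,0.005],-1],
    [[0,0,0],[-0.06,-0.002,0.005],-1],
    [[0,0,0],[-0.06,-0.002,0.005],-1],
  ],
)

```text
time: 6.58
tool_pos: [517.6, -56.6, 26.0]
tcp_rot: [180.0, -0.0, 176.2]
ft_force: [-3.0, 3.0, -4.2]
finger_gap: 22.7
```

Run:
```python
from h import *
s=sense(); print(s["tool_pos"],s["tcp_rot"],s["ft_force"],s["finger_gap"])
q,_=snapshot("side")
cv2.imwrite("pics/s4.png",cv2.resize(q[200:340,270:460],None,fx=4,fy=4,interpolation=cv2.INTER_CUBIC))
```

```text
[517.55675788 -56.62211336  25.96090313] [ 1.79976973e+02 -4.80434080e-02  1.76223027e+02] [-3.00551688  2.96843685 -4.22056506] 22.739338353891984
```

View pics/s4.png

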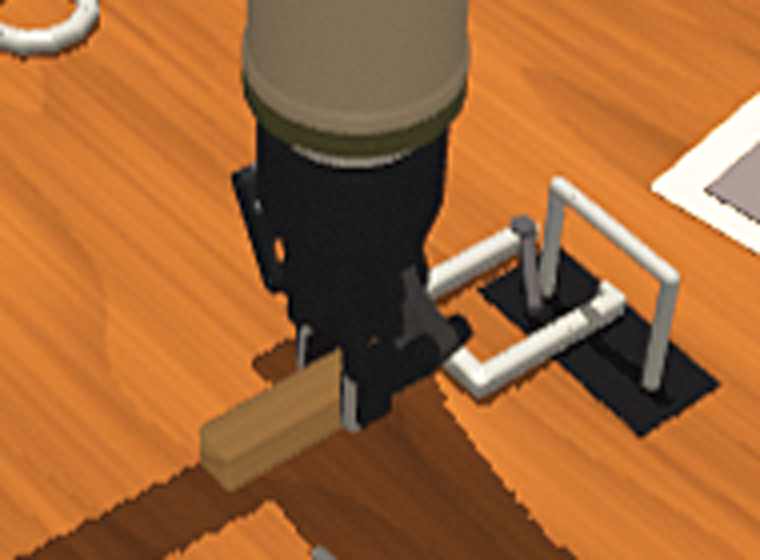

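The gate at crop (532,265) has swung inward against the left leg, with about 3 N of push. I continue in.

Request:
jog_arm(
  plan=[
    [[0,0,0],[-0.006,0,0],-1],
    [[0,0,0],[-0.012,0,0],-1],
    [[0,0,0],[-0.018,0,0],-1],
    [[0,0,0],[-0.024,0,0],-1],
    [[0,0,0],[-0.03,0,0],-1],
    [[0,0,0],[-0.035,0,0],-1],
    [[0,0,0],[-0.04,0,0],-1],
    [[0,0,0],[-0.044,0,0],-1],
    [[0,0,0],[-0.047,0,0],-1],
    [[0,0,0],[-0.047,0,0],-1],
    [[0,0,0],[-0.047,0,0],-1],
  ],
)

```text
time: 8.0
tool_pos: [564.4, -60.0, 26.2]
tcp_rot: [-180.0, -0.0, 176.2]
ft_force: [-0.4, 0.3, -3.2]
finger_gap: 22.9
```

Run:
```python
from h import *
s=sense(); print(s["tool_pos"],s["tcp_rot"],s["ft_force"],s["finger_gap"])
q,_=snapshot("side")
cv2.imwrite("pics/s5.png",cv2.resize(q[200:340,270:460],None,fx=4,fy=4,interpolation=cv2.INTER_CUBIC))
```

```text
[564.36348767 -59.98314275  26.23161777] [-1.79999571e+02 -1.15961689e-02  1.76207259e+02] [-0.39721181  0.32570163 -3.16646702] 22.91773797815012
```

View pics/s5.png

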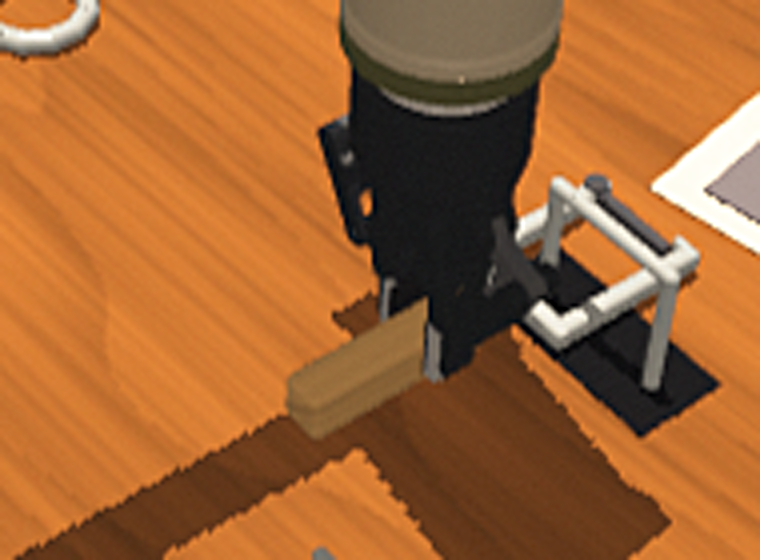

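The force is gone and the gate has sprung back across the mouth behind the left leg. I lower the handle and release it.

Request:
jog_arm(
  plan=[
    [[0,0,0],[0,0,0.001],-1],
    [[0,0,0],[0,0,0.002],-1],
    [[0,0,0],[0,0,0.003],-1],
    [[0,0,0],[0,0,0.003],-1],
    [[0,0,0],[0,0,0.003],-0.2],
    [[0,0,0],[0,0,0.003],0.2],
    [[0,0,0],[0,0,0.003],0.2],
    [[0,0,0],[0,0,0.003],0.2],
    [[0,0,0],[0,0,-0.002],0.2],
    [[0,0,0],[0,0,-0.01],0.2],
    [[0,0,0],[0,0,-0.02],0.2],
  ],
)

```text
time: 9.43
tool_pos: [564.6, -60.0, 47.0]
tcp_rot: [-180.0, 0.0, 176.2]
ft_force: [-0.1, 0.1, 0.3]
finger_gap: 51.4
```

Request:
jog_arm(
  plan=[
    [[0,0,0],[0,0,-0.02],0.2],
    [[0,0,0],[0.01,0,-0.06],0.2],
    [[0,0,0],[0.04,0.04,-0.09],0.2],
    [[0,0,0],[0.07,0.08,-0.11],0.2],
    [[0,0,0],[0.09,0.13,-0.12],0.2],
    [[0,0,0],[0.1,0.18,-0.12],0.2],
    [[0,0,0],[0.1,0.23,-0.12],0.2],
    [[0,0,0],[0.1,0.25,-0.12],0.2],
    [[0,0,0],[0.1,0.25,-0.12],0.2],
  ],
)

```text
time: 10.55
tool_pos: [481.4, 197.0, 167.2]
tcp_rot: [180.0, 0.0, 176.3]
ft_force: [-0.1, -1.2, 0.7]
finger_gap: 51.6
```

Run:
```python
from h import *
s=sense(); print(s["tool_pos"],s["tcp_rot"],s["ft_force"],s["finger_gap"],s["time"])
p,_=snapshot("top");q,_=snapshot("side")
cv2.imwrite("pics/s6.png",cv2.resize(q[200:340,270:460],None,fx=4,fy=4,interpolation=cv2.INTER_CUBIC))
cv2.imwrite("pics/t6.png",cv2.resize(p[140:290,320:460],None,fx=4,fy=4,interpolation=cv2.INTER_CUBIC))
```

```text
[481.3876897  196.95017765 167.15429425] [1.79996587e+02 4.73035083e-02 1.76337112e+02] [-0.13134995 -1.24077086  0.67473075] 51.628767068479206 10.55
```

View pics/s6.png

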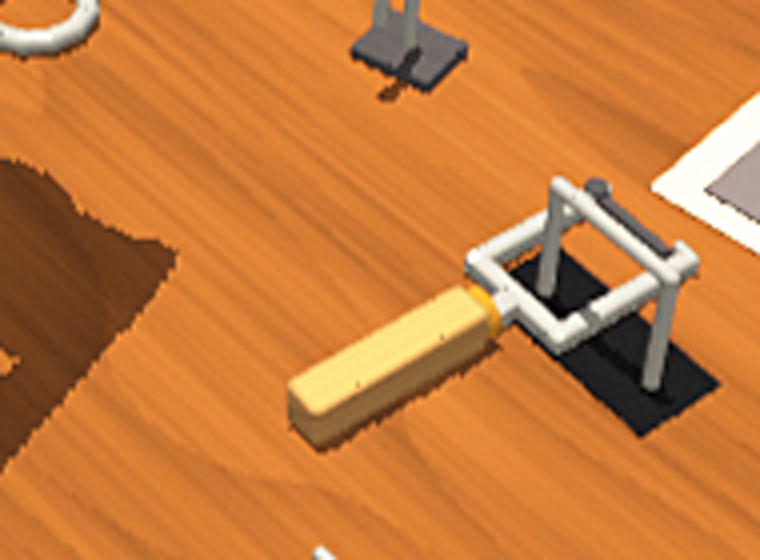

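View pics/t6.png

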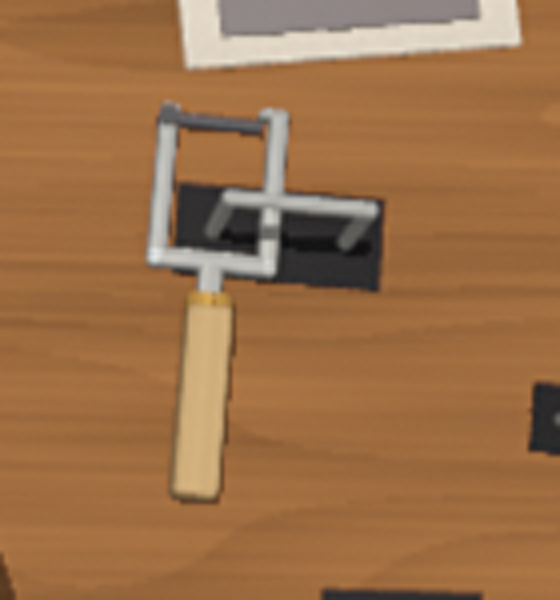

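Both views show the left leg (top crop (215,235)) inside the frame. The gate is straight across the mouth from its hinge to the lip, and the handle lies flat and untouched.

```bash
python3 -c "
from bench import *
print(hand_in())"
```

```text
the job is handed in; nothing more can be done
None
```

The gated pull handle is on the left leg of the largest closed staple, with the gate shut behind it, and I handed the job in at about 10.6 s.

I gripped it by the wood and pushed the gate against the leg with about 3–4 N sideways. I carried on until the leg was about 87 mm along the handle, then lowered it, let go and moved the arm away.

- **Gate and leg:** the last top and side pictures show the leg inside the frame and the gate straight across the mouth, from hinge to lip.
- **Lying flat:** the handle looks flat, judged by eye from the pictures only. The frame lies over the staple's 1 mm plate, so it may sit very slightly raised there.
- **Robot clear:** the gripper was well clear of everything before I handed in.
- **Disagreements:** the side camera placed things about 3–5 mm off the top camera, but the two agreed on the distance from handle to leg. On grasping, the tool sat about 2 mm higher and to the side of where I sent it, with no effect on the result.

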